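Set the wheel code on the reagent case and slide its latch open

TASK

Unlock the reagent case: roll its three thumbwheels, pressing gently, until the numbers facing straight up between the pointers read 4 on the left, 2 in the middle and 5 on the right (left and right as seen from the robot). Only when the whole code is set, push the latch bolt fully to the right to its stop, leaving the code as set. Do not lean hard on the wheels, and leave the tip box, bottle and jar where they stand.

Things in the scene. Friction and masses are not known exactly. Their poses are not given: they have to be found in the camera images.
- case: Fixed white steel case, grey lid, 300 x 340 mm, 90 mm high; origin mid-underside, below the middle wheel; x away from the robot, y left, z up. On the lid: three code wheels in a row along y, 82 mm apart; nearer the robot a sliding latch. Four thin pointer blades (26 mm above the lid) beside the wheels, in line with the axles: the number facing straight up between them is the one set.
- mount_left: Sprung axle of the left wheel (y = 82 mm in the case's frame). Origin at the wheel's centre, 80 mm above the table when not pressed; y along the axle. A press of over 1 N sinks the wheel 1 mm per 1.2 N, to a hard stop at 9 mm (12 N). A fingertip pressing with less than about 4 N skids on the smooth rim; turning takes 2 to 3 N along the rim.
- wheel_left (a joint): The left wheel: smooth black disc, diameter 110, width 46 mm, 45 mm out of the lid (top 135 mm above the table). White die dots on the rim: numbers 1 to 6, 60 degrees apart, grey lines half-way. Rad: 0 = 1 up, 1.047 = 2, 2.094 = 3, 3.142 = 4, 4.189 = 5, 5.236 = 6; grows as the top is rolled away from the robot (case +x). Stops at -0.3 and 5.54 (no way from 6 to 1). Stays where left.
- mount_middle: Sprung axle of the middle wheel (y = 0 mm in the case's frame). Origin at the wheel's centre, 80 mm above the table when not pressed; y along the axle. A press of over 1 N sinks the wheel 1 mm per 1.2 N, to a hard stop at 9 mm (12 N). A fingertip pressing with less than about 4 N skids on the smooth rim; turning takes 2 to 3 N along the rim.
- wheel_middle (a joint): The middle wheel: smooth black disc, diameter 110, width 46 mm, 45 mm out of the lid (top 135 mm above the table). White die dots on the rim: numbers 1 to 6, 60 degrees apart, grey lines half-way. Rad: 0 = 1 up, 1.047 = 2, 2.094 = 3, 3.142 = 4, 4.189 = 5, 5.236 = 6; grows as the top is rolled away from the robot (case +x). Stops at -0.3 and 5.54 (no way from 6 to 1). Stays where left.
- mount_right: Sprung axle of the right wheel (y = -82 mm in the case's frame). Origin at the wheel's centre, 80 mm above the table when not pressed; y along the axle. A press of over 1 N sinks the wheel 1 mm per 1.2 N, to a hard stop at 9 mm (12 N). A fingertip pressing with less than about 4 N skids on the smooth rim; turning takes 2 to 3 N along the rim.
- wheel_right (a joint): The right wheel: smooth black disc, diameter 110, width 46 mm, 45 mm out of the lid (top 135 mm above the table). White die dots on the rim: numbers 1 to 6, 60 degrees apart, grey lines half-way. Rad: 0 = 1 up, 1.047 = 2, 2.094 = 3, 3.142 = 4, 4.189 = 5, 5.236 = 6; grows as the top is rolled away from the robot (case +x). Stops at -0.3 and 5.54 (no way from 6 to 1). Stays where left.
- latch (a joint): Steel sliding bolt on the lid: 0 = locked, slides 40 mm towards the case's -y (the right) to its stop at 0.040 m (open). Stiff: takes about 3 N and stays where it is left.
- latch_tab (a point): Middle of the top of the bolt's upright push tab: a block 16 mm along y (the sliding way), 40 mm along x, its top 36 mm above the lid (126 mm above the table), 105 mm on the robot's side of the wheel axles. Its left (+y) face is free for pushing; the bolt itself and its guide loops beside the tab stand up to 10 mm above the lid.
- tipbox_mid (a point): Loose pipette-tip box, 85 x 120 x 70 mm, on the table left of the case; its centre. Bystander.
- bottle_mid (a point): Loose amber bottle, 66 mm diameter, 140 mm tall, on the table right of the case; its centre. Bystander.
- jar_mid (a point): Loose small jar, 50 mm diameter, 55 mm tall, standing on the far part of the case's lid behind the wheels; its centre. Bystander.

How it is judged:
By the outcome, as a careful person would: the job done as asked, in the order asked, and still so for the second after the job is handed in, with the robot touching nothing.
It also fails if it takes over 67 s, if anything falls off the work surface, if the arm or the gripper's body presses on something with over 40 N, if the wrist force passes 120 N, or if a joint passes its speed limit or range.

ROBOT

A 6-joint arm with a two-finger parallel gripper is mounted at the origin on the work surface. World frame = base frame: x ahead of the robot, y to its left, z up, the work surface at z = 0. Lengths are in m, angles in rad, forces in N, time in s.
With the tool pointing down it reaches from about 0.35 to 0.875 m from the base axis. Payload 4.2 kg.
Tool frame: the origin (TCP) lies at the centre of the arm's flange, where the gripper is bolted on; the fingertips stand 173 mm ahead of it and the grasp point (between the pads) lies 155 mm ahead of it; z points along the fingers, y is the line along which they close (so a half turn about z gives the same grasp; the last joint's range is limited). The gripper opens to 85 mm and grips with 20 to 120 N. Pads are 22 mm wide; open, the fingers measure 114 mm over their backs; the gripper's body (76 mm by 85 mm) begins 54 mm behind the grasp point. The pads swing forward as they close: fully open they stand 13 mm farther back than shut.
Start: joints at [-0.968, 0.385, 0.008, 0, -1.194, -0.259], TCP at [0.211, -0.588, 0.405] pointing down, gripper open.
Joint ranges: [-3.14, 3.14], [-1.21, 2.06], [-1.07, 1.41], [-3.16, 2.05], [-2.99, -0.16], [-3.1, 3.1]. Speed limits (rad/s): [2.79, 2.79, 3.14, 3.14, 3.14, 3.14].

INTERFACE

Orientations are given as a 3x3 rotation matrix whose columns are the frame's x, y, z axes.
In Python, from workcell import ctrl gives the robot as it stands.
- The arm moves only by the tool send_rows, never from a script. Its argument "targets" is a list of rows, each a list of 3 entries, a list of its own where there are three numbers: the turn, a rotation vector about the tool's x, y, z in rad, then the shift along the tool's x, y, z in cm, then the closure, from -1 (fully open) to 1 (shut). In form: [[[ax, ay, az], [tx, ty, tz], claw], ...]. A call has 1 to 20 rows; each row is the pose to reach, as a shift and turn from the pose commanded when the call began, along the tool's axes at that moment; what a row does not reach only later rows make up. A row lasts 1/8 s, in which the tool goes at most 62.5 mm and 10.7 degrees, less where a joint would pass 70% of its speed; a pose out of reach is approached as far as the arm can. A call with a gripper value outside its range is refused whole. The fingers move at their own pace and stop on an object; "force" is the grip in N (left out, the last holds). Time passes only in rows, so rows that repeat a pose let the fingers close. It gives the time, the measured TCP pose, the force, the opening and the grip force at its end, in the units of the state.
- ctrl.read_state(): the state, without advancing time (a new reading comes with each control period).
- ctrl.get_image(name): name is "side" or "top" or "wrist"; returns the picture (400x640x3 uint8, blue, green, red); there is no depth.
- ctrl.camera_info(name): a dict with "vfov" (degrees; the focal length in pixels is half the picture's height over the tangent of half this angle, whatever the lens; pixels are square), "cx", "cy" (the principal point, pixels), "rvec" (rotation vector, rad) and "tvec" (3), from world to camera coordinates, as OpenCV has them. Camera axes: x right, y down, z forward; pixel columns grow to the right and rows downward; lengths in m; the calibration is good to about 2 mm. The wrist camera is an equidistant fisheye: a pixel r from the principal point sees the ray r / f radians off the axis. A picture is of the moment at which its call begins: read the wrist's pose just before it. camera_info takes no time and is no camera call; for the wrist camera it gives the pose at the moment of the call.
- ctrl.hand_in(): hands the job in; it is judged then, once.
The state is a dict: "clock": time; "qpos": joint angles; "dq": joint speeds; "joint_efforts": joint torques, N m; "tool_pos": TCP position; "eef_rot": TCP orientation; "contact_force": force on the tool from outside, world axes, zero at the start; "wrist_torque": the same for the moment, N m; "width": finger opening in m; "grasp_force": force on a finger pad.
Only numpy, scipy, OpenCV 4.12 (cv2) and the standard library are available. Lean on these libraries where they do the work, as an engineer would, in place of code of your own. Each camera call takes 0.05 s, during which the arm holds its last target. There are 200 camera calls.

## Working session

There is one attempt and no reset: what is moved stays moved. The work goes in short steps, Python scripts to look and compute and a tool call to move; the robot and the scene stay as the last step left them, time stands still between calls to the robot, and variables do not carry over. Pictures are saved under pics/ and viewed, at most 10 in all, crops included, and the job is handed in when it is done.

Besides the shell and the picture viewer there is one more tool, called after "Call:" as a command line: name --argument value ..., lists and objects as JSON in quotes. send_rows: Moves the arm, as the interface text tells. Its arguments: {"type":"object","properties":{"targets":{"type":"array","items":{"type":"array"}},"force":{"type":"number"}},"required":["targets"]}

```bash
mkdir -p pics
python3 - <<'E'
from workcell import ctrl
import cv2,numpy as np
s=ctrl.read_state(); print({k:np.round(v,3).tolist() for k,v in s.items()})
for n in("top","side"):
    cv2.imwrite(f"pics/{n}0.png",ctrl.get_image(n)); print(n,ctrl.camera_info(n))
E
```

```text
{'clock': 0.0, 'qpos': [-0.968, 0.386, 0.007, -0.0, -1.194, -0.259], 'dq': [0.0, 0.0, 0.001, -0.0, 0.001, -0.001], 'joint_efforts': [0.001, -39.229, 18.841, 4.186, -0.005, -0.0], 'tool_pos': [0.211, -0.588, 0.404], 'eef_rot': [[-0.942, -0.337, -0.001], [-0.337, 0.942, 0.002], [0.0, 0.002, -1.0]], 'contact_force': [0.735, -1.295, 0.489], 'wrist_torque': [-0.032, 0.038, -0.016], 'grasp_force': 0.0, 'width': 0.085}
top {'vfov': 54.003412769143004, 'cx': 326.42007908928065, 'cy': 203.16754336022572, 'rvec': array([ 2.05602722, -2.17438536,  0.22521956]), 'tvec': array([0.07662316, 0.61975117, 0.83993795])}
side {'vfov': 55.89817082376464, 'cx': 317.3052590821084, 'cy': 194.04676299693324, 'rvec': array([ 0.96218414, -2.54398362,  0.94569285]), 'tvec': array([0.48560082, 0.3328545 , 0.60787918])}
```

View pics/top0.png

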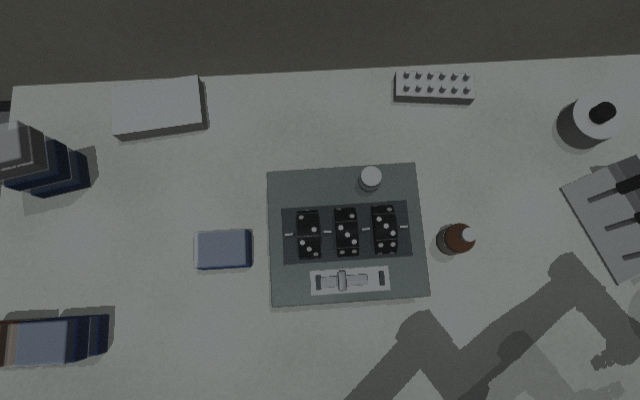

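View pics/side0.png

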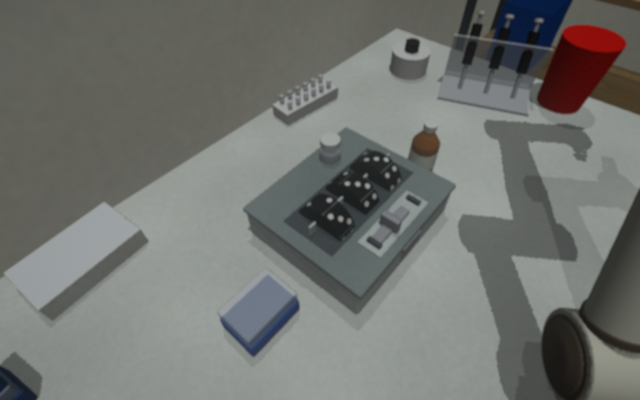

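The top view shows the case with lid corners near (267,171), (415,163), (430,296) and (271,306). The wheels are at about (309,234), (346,232) and (385,230), and the latch tab at (342,280). The side view agrees. I'll enlarge the top view.

Run:
```python
import cv2
a=cv2.imread("pics/top0.png")[155:311,260:440]
a=cv2.resize(a,None,fx=3.8,fy=3.8,interpolation=cv2.INTER_CUBIC)
cv2.imwrite("pics/top0c.png",cv2.convertScaleAbs(a,alpha=1.6))
```

```text
(no output)
```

View pics/top0c.png

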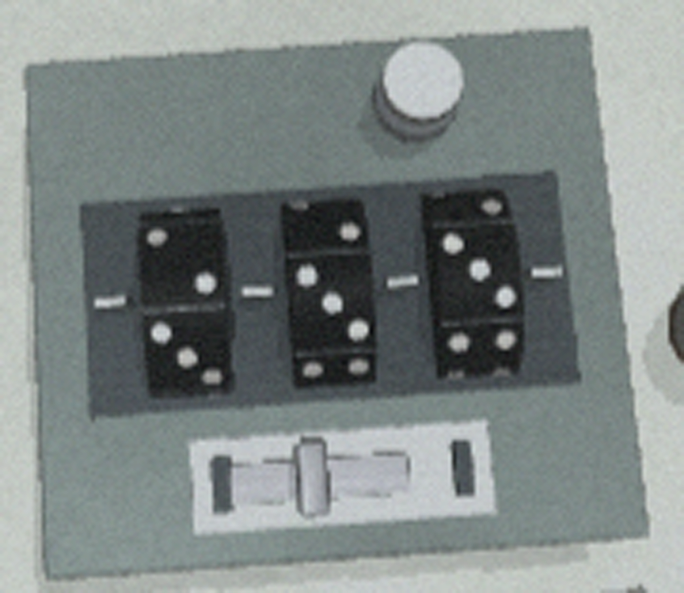

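The enlarged crop shows:
- **Left wheel:** the line between 2 and 3 is almost at the pointers, at (182,308).
- **Middle wheel:** roughly on 3, with lines at (330,253) and (335,353).
- **Right wheel:** roughly on 3, with lines at (475,222) and (480,323).
- **Pointers:** (110,301), (257,291), (402,281) and (546,271).
- **Tab:** (314,475).
- **Jar:** (423,85).

```bash
cat > h.py <<'E'
import cv2,numpy as np
from scipy.optimize import least_squares,brentq
from scipy.spatial.transform import Rotation as Ro
K=lambda i:np.array([[200/np.tan(np.radians(i["vfov"]/2)),0,i["cx"]],[0,200/np.tan(np.radians(i["vfov"]/2)),i["cy"]],[0,0,1]])
def proj(i,P): return cv2.projectPoints(np.atleast_2d(P).astype(float),i["rvec"],i["tvec"],K(i),None)[0][:,0]
def C2W(c,P):
    P=np.atleast_2d(P).astype(float); r=Ro.from_euler('z',c[2]).as_matrix()
    return P@r.T+[c[0],c[1],0]
def px(c,s=3.8,o=(260,155)): return (np.atleast_2d(c)+.5)/s-.5+o
def wheel_ang(i,c,y,p,zc=.08):  # rim angle (0 = up, + = away) whose projection has the pixel's row
    f=lambda t:proj(i,C2W(c,[.055*np.sin(t),y,zc+.055*np.cos(t)]))[0,1]-p[1]
    return brentq(f,-1.0,1.1)
E
python3 - <<'E'
from h import *
from workcell import ctrl
i=ctrl.camera_info("top")
O=np.array([[.15,.17,.09],[.15,-.17,.09],[-.15,-.17,.09],[-.15,.17,.09]]+[[0,y,.116] for y in(.123,.041,-.041,-.123)])
M=px([(26,66),(588,29),(649,535),(45,578),(110,301),(257,291),(402,281),(546,271)])
r=least_squares(lambda c:(proj(i,C2W(c,O))-M).ravel(),[.6,0,0]); c=r.x
print("case",c.round(4)); print(r.fun.reshape(-1,2).round(1).tolist())
for n,y,l in(("L",.082,[(182,308,1.5)]),("M",0,[(330,253,1.5),(335,353,2.5)]),("R",-.082,[(475,222,2.5-1),(480,323,2.5)])):
    for u,v,k in l:
        # number coordinate k (angle k*60deg at top when 0); a point at near side has larger number
        t=wheel_ang(i,c,y,px((u,v))[0]); print(n,"line angle",round(t,3),"joint",round(k*np.pi/3+t,3))
def back(p,z):
    Rm=cv2.Rodrigues(i["rvec"])[0]; d=Rm.T@np.linalg.inv(K(i))@[*p,1]; o=-Rm.T@i["tvec"]
    return o+d*(z-o[2])/d[2]
rm=Ro.from_euler('z',c[2]).as_matrix()
for n,p,z in(("tab",(314,475),.126),("jar",(423,80),.145)):
    w=back(px(p)[0],z); print(n,w.round(3),(rm.T@(w-[c[0],c[1],0])).round(3))
E
```

```text
case [0.5515 0.0034 0.0126]
[[-0.5, -0.7], [0.3, -0.8], [0.3, 0.5], [-0.3, 0.5], [0.2, 0.0], [-0.1, 0.0], [-0.0, 0.1], [0.2, 0.1]]
L line angle -0.164 joint 1.407
M line angle 0.3 joint 1.871
M line angle -0.761 joint 1.857
R line angle 0.56 joint 2.131
R line angle -0.528 joint 2.09
tab [0.448 0.019 0.126] [-0.103  0.017  0.126]
jar [ 0.66  -0.055  0.145] [ 0.108 -0.06   0.145]
```

```bash
cat >> h.py <<'E'
import json,os
CASE=np.array([.5515,.0034,.0126])
TIP=.173
def pose(w): # w=[y, th, e(radial gap), d(sink)] all case frame -> R,p
    y,t,e,d=w; u=np.array([np.sin(t),0,np.cos(t)])
    p=C2W(CASE,np.array([0,y,.08-d])+(.055+TIP+e)*u)[0]
    R0=np.array([[-1,0,0],[0,1,0],[0,0,-1.]])
    return Ro.from_euler('z',CASE[2]).as_matrix()@Ro.from_euler('y',t).as_matrix()@R0,p
def load():
    j=json.load(open("cmd.json")); return np.array(j[0]),np.array(j[1])
def emit(poses,claw=1):
    Rs,ps=load(); out=[]
    for R,p in poses:
        a=Ro.from_matrix(Rs.T@R).as_rotvec().round(3); s=(Rs.T@(p-ps)*100).round(2)
        out.append([a.tolist(),s.tolist(),claw])
    print(json.dumps(out))
    json.dump([(Rs@Ro.from_rotvec(a).as_matrix()).tolist(),(ps+Rs@s/100).tolist()],open("cmd.json","w"))
def path(w0,legs): # legs: list of (w,n)
    o=[];w0=np.array(w0,float)
    for w,n in legs:
        w=np.array(w,float); o+=[pose(w0+(w-w0)*k/n) for k in range(1,n+1)]; w0=w
    return o
def line(p1,n):
    from scipy.spatial.transform import Slerp
    R0,p0=load(); S=Slerp([0,1],Ro.from_matrix([R0,p1[0]]))
    return [(S(k/n).as_matrix(),p0+(p1[1]-p0)*k/n) for k in range(1,n+1)]
def check(img="top"):
    from workcell import ctrl
    s=ctrl.read_state(); R,p=load()
    print("t",round(s["clock"],2),"dp_mm",((s["tool_pos"]-p)*1e3).round(1),"dR",Ro.from_matrix(R.T@s["eef_rot"]).as_rotvec().round(4),"F",np.round(s["contact_force"],2),"w",s["width"])
E
python3 - <<'E'
from h import *
from workcell import ctrl
s=ctrl.read_state()
json.dump([np.array(s["eef_rot"]).tolist(),[.211,-.588,.405]],open("cmd.json","w"))
emit(line(pose([0,.41,.06,0]),18)+[pose([0,.41,.02,0])]*2)
E
```

```text
[[[-0.004, 0.023, 0.018], [-3.49, 2.25, 0.34], 1], [[-0.007, 0.045, 0.036], [-6.98, 4.5, 0.68], 1], [[-0.011, 0.068, 0.054], [-10.47, 6.74, 1.03], 1], [[-0.015, 0.09, 0.073], [-13.96, 8.99, 1.37], 1], [[-0.018, 0.113, 0.091], [-17.46, 11.24, 1.71], 1], [[-0.022, 0.135, 0.109], [-20.95, 13.49, 2.05], 1], [[-0.026, 0.158, 0.127], [-24.44, 15.74, 2.4], 1], [[-0.029, 0.18, 0.145], [-27.93, 17.99, 2.74], 1], [[-0.033, 0.203, 0.163], [-31.42, 20.23, 3.08], 1], [[-0.037, 0.225, 0.182], [-34.91, 22.48, 3.42], 1], [[-0.04, 0.248, 0.2], [-38.4, 24.73, 3.76], 1], [[-0.044, 0.271, 0.218], [-41.89, 26.98, 4.11], 1], [[-0.048, 0.293, 0.236], [-45.39, 29.23, 4.45], 1], [[-0.051, 0.316, 0.254], [-48.88, 31.47, 4.79], 1], [[-0.055, 0.338, 0.272], [-52.37, 33.72, 5.13], 1], [[-0.059, 0.361, 0.29], [-55.86, 35.97, 5.48], 1], [[-0.062, 0.383, 0.309], [-59.35, 38.22, 5.82], 1], [[-0.066, 0.406, 0.327], [-62.84, 40.47, 6.16], 1], [[-0.066, 0.406, 0.327], [-61.33, 40.98, 9.83], 1], [[-0.066, 0.406, 0.327], [-61.33, 40.98, 9.83], 1]]
```

Call:
send_rows --targets '[[[-0.007, 0.045, 0.036], [-6.98, 4.5, 0.68], 1], [[-0.015, 0.09, 0.073], [-13.96, 8.99, 1.37], 1], [[-0.018, 0.113, 0.091], [-17.46, 11.24, 1.71], 1], [[-0.022, 0.135, 0.109], [-20.95, 13.49, 2.05], 1], [[-0.026, 0.158, 0.127], [-24.44, 15.74, 2.4], 1], [[-0.029, 0.18, 0.145], [-27.93, 17.99, 2.74], 1], [[-0.033, 0.203, 0.163], [-31.42, 20.23, 3.08], 1], [[-0.037, 0.225, 0.182], [-34.91, 22.48, 3.42], 1], [[-0.04, 0.248, 0.2], [-38.4, 24.73, 3.76], 1], [[-0.044, 0.271, 0.218], [-41.89, 26.98, 4.11], 1], [[-0.048, 0.293, 0.236], [-45.39, 29.23, 4.45], 1], [[-0.051, 0.316, 0.254], [-48.88, 31.47, 4.79], 1], [[-0.055, 0.338, 0.272], [-52.37, 33.72, 5.13], 1], [[-0.059, 0.361, 0.29], [-55.86, 35.97, 5.48], 1], [[-0.062, 0.383, 0.309], [-59.35, 38.22, 5.82], 1], [[-0.066, 0.406, 0.327], [-62.84, 40.47, 6.16], 1], [[-0.066, 0.406, 0.327], [-61.33, 40.98, 9.83], 1], [[-0.066, 0.406, 0.327], [-61.33, 40.98, 9.83], 1], [[-0.066, 0.406, 0.327], [-61.33, 40.98, 9.83], 1]]' --force 40

```text
clock: 2.48
tool_pos: [0.6505, 0.0038, 0.3075]
eef_rot: [[-0.918, -0.013, -0.397], [-0.011, 1.0, -0.007], [0.397, -0.003, -0.918]]
contact_force: [0.2, 1.1, 0.5]
width: -0.0004
grasp_force: 0.0
```

Run:
```python
from h import *
from workcell import ctrl
check()
a=ctrl.get_image("side")[100:280,230:470]
cv2.imwrite("pics/s1.png",cv2.resize(a,None,fx=3,fy=3,interpolation=cv2.INTER_CUBIC))
json.dump(json.load(open("cmd.json")),open("cmd_prev.json","w"))
emit(path([0,.41,.02,0],[([0,.41,.006,0],2)]+[([0,.41,-.000,0],3)]+[([0,.41,0,0],1)]))
```

```text
t 2.48 dp_mm [ 0.2 -0.9  0. ] dR [ 0.0025 -0.0019  0.0008] F [0.18 1.11 0.51] w -0.0003990912840286585
[[[0.0, -0.0, -0.0], [-0.0, -0.0, 0.7], 1], [[0.0, -0.0, -0.0], [-0.0, -0.0, 1.4], 1], [[0.0, -0.0, -0.0], [-0.0, -0.0, 1.6], 1], [[0.0, -0.0, -0.0], [-0.0, -0.0, 1.8], 1], [[0.0, -0.0, -0.0], [-0.0, -0.0, 2.0], 1], [[0.0, -0.0, -0.0], [-0.0, -0.0, 2.0], 1]]
```

View pics/s1.png

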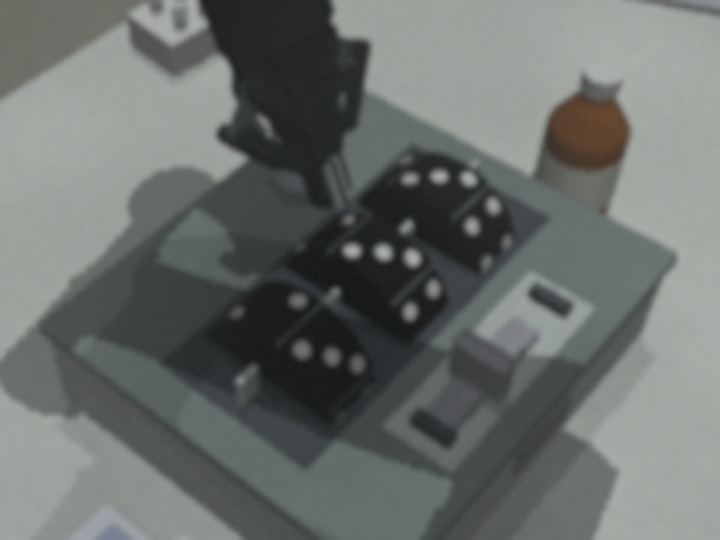

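The side view shows the closed fingertip hovering just above the far part of the middle wheel, around (345,205), clear of the jar. Next I press gently and check the force.

```bash
cp cmd_prev.json cmd.json
python3 - <<'E'
from h import *
emit(path([0,.41,.02,0],[([0,.41,.004,0],2),([0,.41,0,.003],3),([0,.41,0,.003],2)]))
E
```

```text
[[[0.0, -0.0, -0.0], [-0.0, -0.0, 0.8], 1], [[0.0, -0.0, -0.0], [-0.0, -0.0, 1.6], 1], [[0.0, -0.0, -0.0], [-0.04, -0.0, 1.82], 1], [[0.0, -0.0, -0.0], [-0.08, -0.0, 2.05], 1], [[0.0, -0.0, -0.0], [-0.12, -0.0, 2.27], 1], [[0.0, -0.0, -0.0], [-0.12, -0.0, 2.27], 1], [[0.0, -0.0, -0.0], [-0.12, -0.0, 2.27], 1]]
```

Call:
send_rows --targets '[[[0, 0, 0], [0, 0, 0.8], 1], [[0, 0, 0], [0, 0, 1.6], 1], [[0, 0, 0], [-0.04, 0, 1.82], 1], [[0, 0, 0], [-0.08, 0, 2.05], 1], [[0, 0, 0], [-0.12, 0, 2.27], 1], [[0, 0, 0], [-0.12, 0, 2.27], 1], [[0, 0, 0], [-0.12, 0, 2.27], 1]]'

```text
clock: 3.4
tool_pos: [0.6423, 0.004, 0.2861]
eef_rot: [[-0.918, -0.013, -0.397], [-0.011, 1.0, -0.007], [0.397, -0.002, -0.918]]
contact_force: [-0.5, -0.8, 5.1]
width: 0.0005
grasp_force: 2.4
```

Run:
```python
from h import *
check()
print("next"); emit(path([0,.41,0,.003],[([0,.41,0,.0045],1),([0,-.40,0,.0045],10),([0,-.40,0,.0045],1),([0,-.40,.012,.002],2)]))
```

```text
t 3.4 dp_mm [-0.  -0.6 -0. ] dR [ 0.0022 -0.002   0.0003] F [-0.5  -0.82  5.14] w 0.00045051781505170413
next
[[[0.0, -0.0, -0.0], [-0.06, -0.0, 0.14], 1], [[0.0, -0.081, -0.0], [1.78, -0.0, 0.21], 1], [[0.0, -0.162, -0.0], [3.61, -0.0, 0.44], 1], [[0.0, -0.243, -0.0], [5.42, -0.0, 0.81], 1], [[0.0, -0.324, -0.0], [7.19, -0.0, 1.33], 1], [[-0.0, -0.405, -0.0], [8.92, -0.0, 1.99], 1], [[-0.0, -0.486, -0.0], [10.59, -0.0, 2.78], 1], [[-0.0, -0.567, -0.0], [12.18, -0.0, 3.71], 1], [[-0.0, -0.648, -0.0], [13.7, -0.0, 4.76], 1], [[-0.0, -0.729, -0.0], [15.12, -0.0, 5.94], 1], [[-0.0, -0.81, -0.0], [16.45, -0.0, 7.22], 1], [[-0.0, -0.81, -0.0], [16.45, -0.0, 7.22], 1], [[-0.0, -0.81, -0.0], [16.93, -0.0, 6.69], 1], [[-0.0, -0.81, -0.0], [17.42, -0.01, 6.17], 1]]
```

Call:
send_rows --targets '[[[0.0, 0, 0], [-0.06, 0, 0.14], 1], [[0.0, -0.081, 0], [1.78, 0, 0.21], 1], [[0.0, -0.162, 0], [3.61, 0, 0.44], 1], [[0.0, -0.243, 0], [5.42, 0, 0.81], 1], [[0.0, -0.324, 0], [7.19, 0, 1.33], 1], [[0, -0.405, 0], [8.92, 0, 1.99], 1], [[0, -0.486, 0], [10.59, 0, 2.78], 1], [[0, -0.567, 0], [12.18, 0, 3.71], 1], [[0, -0.648, 0], [13.7, 0, 4.76], 1], [[0, -0.729, 0], [15.12, 0, 5.94], 1], [[0, -0.81, 0], [16.45, 0, 7.22], 1], [[0, -0.81, 0], [16.45, 0, 7.22], 1], [[0, -0.81, 0], [16.93, 0, 6.69], 1], [[0, -0.81, 0], [17.42, -0.01, 6.17], 1]]'

```text
clock: 5.15
tool_pos: [0.4572, 0.0013, 0.2978]
eef_rot: [[-0.921, -0.012, 0.39], [-0.012, 1.0, 0.003], [-0.39, -0.001, -0.921]]
contact_force: [0.4, -0.3, -0.1]
width: 0.0001
grasp_force: 0.0
```

Run:
```python
from h import *
check()
# to left wheel: lift radially, shift to y=.082, press at -.45, roll to +.42
emit(path([0,-.40,.012,.002],[([0,-.40,.03,0],2),([.082,-.45,.03,0],3),([.082,-.45,.004,0],3),([.082,-.45,0,.0045],3),([.082,-.45,0,.0045],1)]))
```

```text
t 5.15 dp_mm [-0.8 -0.9 -1.2] dR [ 0.0013 -0.0004 -0.0003] F [ 0.42 -0.28 -0.09] w 9.095136031097245e-05
[[[-0.0, -0.0, -0.0], [-0.04, 0.0, -0.99], 1], [[-0.0, -0.0, -0.0], [-0.08, 0.0, -1.99], 1], [[-0.0, -0.017, -0.0], [0.35, 2.74, -1.98], 1], [[-0.0, -0.034, -0.0], [0.78, 5.47, -1.97], 1], [[-0.0, -0.05, -0.0], [1.21, 8.2, -1.95], 1], [[-0.0, -0.05, -0.0], [1.16, 8.2, -1.09], 1], [[-0.0, -0.05, -0.0], [1.12, 8.2, -0.22], 1], [[-0.0, -0.05, -0.0], [1.08, 8.2, 0.64], 1], [[-0.0, -0.05, -0.0], [1.13, 8.2, 0.91], 1], [[-0.0, -0.05, -0.0], [1.18, 8.2, 1.19], 1], [[-0.0, -0.05, -0.0], [1.23, 8.2, 1.46], 1], [[-0.0, -0.05, -0.0], [1.23, 8.2, 1.46], 1]]
```

Call:
send_rows --targets '[[[0, 0, 0], [-0.04, 0, -0.99], 1], [[0, 0, 0], [-0.08, 0, -1.99], 1], [[0, -0.017, 0], [0.35, 2.74, -1.98], 1], [[0, -0.034, 0], [0.78, 5.47, -1.97], 1], [[0, -0.05, 0], [1.21, 8.2, -1.95], 1], [[0, -0.05, 0], [1.16, 8.2, -1.09], 1], [[0, -0.05, 0], [1.12, 8.2, -0.22], 1], [[0, -0.05, 0], [1.08, 8.2, 0.64], 1], [[0, -0.05, 0], [1.13, 8.2, 0.91], 1], [[0, -0.05, 0], [1.18, 8.2, 1.19], 1], [[0, -0.05, 0], [1.23, 8.2, 1.46], 1], [[0, -0.05, 0], [1.23, 8.2, 1.46], 1]]'

```text
clock: 6.65
tool_pos: [0.4552, 0.0874, 0.2953]
eef_rot: [[-0.909, -0.009, 0.418], [-0.012, 1.0, -0.004], [-0.417, -0.009, -0.909]]
contact_force: [0.0, 0.1, -1.5]
width: -0.0
grasp_force: 0.0
```

Run:
```python
from h import *
check()
emit(path([.082,-.45,0,.0045],[([.082,.43,0,.0045],11),([.082,.43,0,.0045],1),([.082,.43,.03,0],2)]))
```

```text
t 6.65 dp_mm [ 3.9  3.3 14.5] dR [ 0.0094  0.0192 -0.0009] F [ 0.05  0.13 -1.51] w -2.9138507632173372e-05
[[[-0.0, 0.08, -0.0], [-1.82, 0.01, 0.07], 1], [[-0.0, 0.16, -0.0], [-3.63, 0.01, 0.29], 1], [[-0.0, 0.24, -0.0], [-5.42, 0.01, 0.65], 1], [[-0.0, 0.32, -0.0], [-7.17, 0.01, 1.15], 1], [[-0.0, 0.4, -0.0], [-8.88, 0.01, 1.79], 1], [[-0.0, 0.48, -0.0], [-10.53, 0.01, 2.57], 1], [[-0.0, 0.56, -0.0], [-12.11, 0.01, 3.48], 1], [[-0.0, 0.64, -0.0], [-13.61, 0.01, 4.51], 1], [[-0.0, 0.72, -0.0], [-15.03, 0.01, 5.65], 1], [[-0.0, 0.8, -0.0], [-16.35, 0.01, 6.91], 1], [[-0.0, 0.88, -0.0], [-17.57, 0.01, 8.27], 1], [[-0.0, 0.88, -0.0], [-17.57, 0.01, 8.27], 1], [[-0.0, 0.88, -0.0], [-18.83, 0.01, 7.11], 1], [[-0.0, 0.88, -0.0], [-20.08, 0.01, 5.95], 1]]
```

```bash
cat >> h.py <<'E'
def sync():
    from workcell import ctrl
    s=ctrl.read_state(); json.dump([np.array(s["eef_rot"]).tolist(),np.array(s["tool_pos"]).tolist()],open("cmd.json","w"))
E
python3 - <<'E'
from h import *
from workcell import ctrl
s=ctrl.read_state(); print(s["qpos"].round(3) if hasattr(s["qpos"],"round") else s["qpos"],s["dq"])
sync(); emit([pose([.082,-.45,.006,0])]*3)
E
```

```text
[ 0.355  0.154 -0.953  1.202 -0.16  -3.081] [-1.40745548e-03 -4.04477237e-03 -1.63532014e-03 -9.45529785e-05
 -1.83634072e-03  9.17221984e-04]
[[[-0.01, -0.019, 0.001], [0.79, -0.32, 0.15], 1], [[-0.01, -0.019, 0.001], [0.79, -0.32, 0.15], 1], [[-0.01, -0.019, 0.001], [0.79, -0.32, 0.15], 1]]
```

Joint 5 reached its range end at this backward tilt. I'll back out and use strokes with less backward tilt.

Run:
```python
from h import *
sync(); emit([pose([.082,t,.03,0]) for t in(-.42,-.36,-.3,-.24,-.18,-.1,0,0,0)])
```

```text
[[[-0.01, 0.011, 0.001], [0.06, -0.34, -2.26], 1], [[-0.01, 0.071, 0.0], [-1.49, -0.34, -2.19], 1], [[-0.01, 0.131, 0.0], [-3.03, -0.34, -2.04], 1], [[-0.01, 0.191, -0.0], [-4.55, -0.34, -1.79], 1], [[-0.01, 0.251, -0.001], [-6.06, -0.34, -1.45], 1], [[-0.01, 0.331, -0.001], [-8.04, -0.34, -0.86], 1], [[-0.01, 0.431, -0.001], [-10.44, -0.33, 0.1], 1], [[-0.01, 0.431, -0.001], [-10.44, -0.33, 0.1], 1], [[-0.01, 0.431, -0.001], [-10.44, -0.33, 0.1], 1]]
```

Call:
send_rows --targets '[[[-0.01, 0.011, 0.001], [0.06, -0.34, -2.26], 1], [[-0.01, 0.071, 0.0], [-1.49, -0.34, -2.19], 1], [[-0.01, 0.131, 0.0], [-3.03, -0.34, -2.04], 1], [[-0.01, 0.191, 0], [-4.55, -0.34, -1.79], 1], [[-0.01, 0.251, -0.001], [-6.06, -0.34, -1.45], 1], [[-0.01, 0.331, -0.001], [-8.04, -0.34, -0.86], 1], [[-0.01, 0.431, -0.001], [-10.44, -0.33, 0.1], 1], [[-0.01, 0.431, -0.001], [-10.44, -0.33, 0.1], 1], [[-0.01, 0.431, -0.001], [-10.44, -0.33, 0.1], 1]]'

```text
clock: 7.78
tool_pos: [0.5498, 0.0851, 0.3375]
eef_rot: [[-1.0, -0.012, -0.001], [-0.012, 1.0, 0.0], [0.001, 0.0, -1.0]]
contact_force: [-1.0, 0.4, -0.5]
width: -0.0004
grasp_force: 0.0
```

Run:
```python
from h import *
from workcell import ctrl
check()
s=ctrl.read_state(); print(np.round(s["qpos"],3))
cv2.imwrite("pics/top1.png",cv2.convertScaleAbs(cv2.resize(ctrl.get_image("top")[155:311,260:440],None,fx=3.8,fy=3.8,interpolation=cv2.INTER_CUBIC),alpha=1.6))
```

```text
t 7.78 dp_mm [-0.7 -0.3 -0.5] dR [0.0004 0.0007 0.0005] F [-0.99  0.39 -0.5 ] w -0.00036502775022583027
[ 4.450e-01  3.280e-01 -2.590e-01 -1.000e-03 -9.850e-01 -2.003e+00]
```

View pics/top1.png

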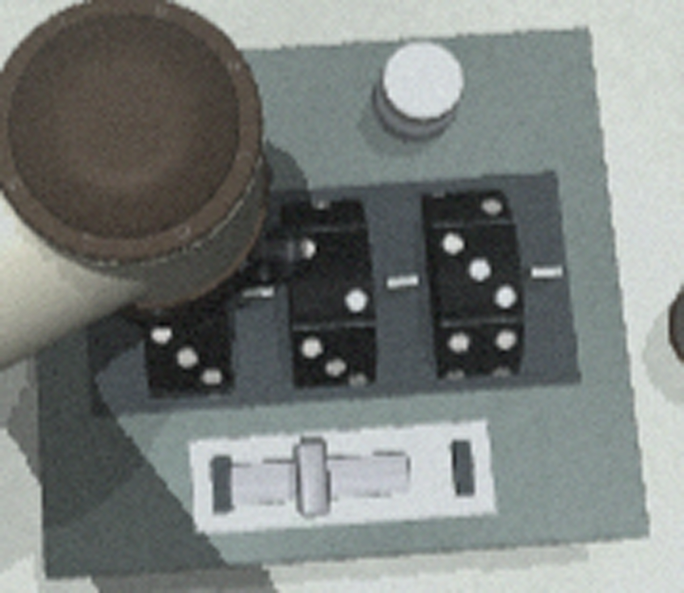

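The middle wheel now shows 2 nearly centred, with lines at (330,230) and (335,327). The right wheel is unchanged. Next, the left wheel strokes.

Run:
```python
from h import *
from workcell import ctrl
i=ctrl.camera_info("top")
for p,a in(((330,230),.5),((335,327),1.5)): print(a*np.pi/3+wheel_ang(i,CASE,0,px(p)[0]))
emit(path([.082,0,.03,0],[([.082,-.25,.006,0],3),([.082,-.25,0,.0045],3),([.082,.6,0,.0045],10),([.082,.6,0,.0045],1),([.082,.6,.02,.0],2)]))
```

```text
1.1091126948335486
1.108665178376032
[[[0.001, -0.084, -0.0], [2.09, 0.0, 0.89], 1], [[0.001, -0.167, -0.0], [4.02, 0.0, 1.94], 1], [[0.001, -0.25, -0.0], [5.79, -0.0, 3.13], 1], [[0.001, -0.25, -0.0], [5.74, -0.0, 3.47], 1], [[0.001, -0.25, -0.0], [5.69, -0.0, 3.82], 1], [[0.001, -0.25, -0.0], [5.64, -0.0, 4.16], 1], [[0.001, -0.165, -0.0], [3.75, -0.0, 3.76], 1], [[0.001, -0.08, -0.0], [1.83, -0.0, 3.52], 1], [[0.001, 0.005, -0.0], [-0.11, 0.0, 3.45], 1], [[0.001, 0.09, -0.0], [-2.05, 0.0, 3.54], 1], [[0.001, 0.175, -0.0], [-3.97, 0.0, 3.8], 1], [[0.001, 0.26, -0.0], [-5.86, 0.0, 4.21], 1], [[0.001, 0.345, -0.0], [-7.71, 0.0, 4.79], 1], [[0.001, 0.43, -0.0], [-9.5, 0.0, 5.52], 1], [[0.001, 0.515, -0.0], [-11.23, 0.0, 6.4], 1], [[0.001, 0.6, -0.0], [-12.87, 0.0, 7.43], 1], [[0.001, 0.6, -0.0], [-12.87, 0.0, 7.43], 1], [[0.001, 0.6, -0.0], [-13.44, 0.0, 6.38], 1], [[0.001, 0.6, -0.0], [-14.0, 0.0, 5.33], 1]]
```

Call:
send_rows --targets '[[[0.001, -0.084, 0], [2.09, 0.0, 0.89], 1], [[0.001, -0.167, 0], [4.02, 0.0, 1.94], 1], [[0.001, -0.25, 0], [5.79, 0, 3.13], 1], [[0.001, -0.25, 0], [5.74, 0, 3.47], 1], [[0.001, -0.25, 0], [5.69, 0, 3.82], 1], [[0.001, -0.25, 0], [5.64, 0, 4.16], 1], [[0.001, -0.165, 0], [3.75, 0, 3.76], 1], [[0.001, -0.08, 0], [1.83, 0, 3.52], 1], [[0.001, 0.005, 0], [-0.11, 0.0, 3.45], 1], [[0.001, 0.09, 0], [-2.05, 0.0, 3.54], 1], [[0.001, 0.175, 0], [-3.97, 0.0, 3.8], 1], [[0.001, 0.26, 0], [-5.86, 0.0, 4.21], 1], [[0.001, 0.345, 0], [-7.71, 0.0, 4.79], 1], [[0.001, 0.43, 0], [-9.5, 0.0, 5.52], 1], [[0.001, 0.515, 0], [-11.23, 0.0, 6.4], 1], [[0.001, 0.6, 0], [-12.87, 0.0, 7.43], 1], [[0.001, 0.6, 0], [-12.87, 0.0, 7.43], 1], [[0.001, 0.6, 0], [-13.44, 0.0, 6.38], 1], [[0.001, 0.6, 0], [-14.0, 0.0, 5.33], 1]]'

```text
clock: 10.2
tool_pos: [0.6908, 0.0871, 0.2854]
eef_rot: [[-0.825, -0.012, -0.564], [-0.01, 1.0, -0.007], [0.565, -0.0, -0.825]]
contact_force: [-0.1, -1.0, 0.5]
width: 0.0001
grasp_force: 0.0
```

Run:
```python
from h import *
check()
emit(path([.082,.6,.02,0],[([.082,-.25,.02,0],7),([.082,-.25,.004,0],2),([.082,-.25,.004,0],1)]))
emit(path([.082,-.25,.004,0],[([.082,-.25,0,.0045],3),([.082,.6,0,.0045],10),([.082,.6,0,.0045],1),([.082,.6,.02,.0],2)]))
```

```text
t 10.2 dp_mm [ 0.3 -0.   0.7] dR [-0.0004 -0.0005 -0.0001] F [-0.05 -0.95  0.49] w 8.791640512324217e-05
[[[-0.0, -0.122, -0.0], [3.01, 0.0, 0.18], 1], [[-0.0, -0.243, -0.0], [5.97, 0.0, 0.73], 1], [[-0.0, -0.365, -0.0], [8.84, 0.0, 1.63], 1], [[-0.0, -0.486, -0.0], [11.58, 0.0, 2.87], 1], [[-0.0, -0.607, -0.0], [14.15, 0.0, 4.43], 1], [[-0.0, -0.729, -0.0], [16.51, 0.0, 6.3], 1], [[-0.0, -0.85, -0.0], [18.63, 0.0, 8.44], 1], [[-0.0, -0.85, -0.0], [18.03, 0.0, 8.96], 1], [[-0.0, -0.85, -0.0], [17.43, 0.0, 9.49], 1], [[-0.0, -0.85, -0.0], [17.43, 0.0, 9.49], 1]]
[[[-0.0, -0.0, 0.0], [0.04, 0.0, 0.28], 1], [[-0.0, -0.0, 0.0], [0.07, 0.0, 0.56], 1], [[-0.0, -0.0, 0.0], [0.11, 0.0, 0.84], 1], [[-0.0, 0.085, 0.0], [-1.83, 0.0, 0.92], 1], [[-0.0, 0.17, 0.0], [-3.75, 0.0, 1.17], 1], [[-0.0, 0.255, 0.0], [-5.64, 0.0, 1.57], 1], [[-0.0, 0.34, 0.0], [-7.49, 0.0, 2.14], 1], [[-0.0, 0.425, 0.0], [-9.29, 0.0, 2.86], 1], [[-0.0, 0.51, -0.0], [-11.02, 0.0, 3.74], 1], [[-0.0, 0.595, -0.0], [-12.67, 0.0, 4.75], 1], [[-0.0, 0.68, -0.0], [-14.23, 0.0, 5.9], 1], [[-0.0, 0.765, -0.0], [-15.68, 0.0, 7.18], 1], [[-0.0, 0.85, -0.0], [-17.02, 0.0, 8.58], 1], [[-0.0, 0.85, -0.0], [-17.02, 0.0, 8.58], 1], [[-0.0, 0.85, -0.0], [-17.83, 0.0, 7.71], 1], [[-0.0, 0.85, -0.0], [-18.63, 0.0, 6.83], 1]]
```

Call:
send_rows --targets '[[[0, -0.122, 0], [3.01, 0.0, 0.18], 1], [[0, -0.243, 0], [5.97, 0.0, 0.73], 1], [[0, -0.365, 0], [8.84, 0.0, 1.63], 1], [[0, -0.486, 0], [11.58, 0.0, 2.87], 1], [[0, -0.607, 0], [14.15, 0.0, 4.43], 1], [[0, -0.729, 0], [16.51, 0.0, 6.3], 1], [[0, -0.85, 0], [18.63, 0.0, 8.44], 1], [[0, -0.85, 0], [18.03, 0.0, 8.96], 1], [[0, -0.85, 0], [17.43, 0.0, 9.49], 1], [[0, -0.85, 0], [17.43, 0.0, 9.49], 1]]'

```text
clock: 11.45
tool_pos: [0.4944, 0.085, 0.3049]
eef_rot: [[-0.969, -0.012, 0.248], [-0.011, 1.0, 0.003], [-0.248, -0.0, -0.969]]
contact_force: [0.2, 1.1, -0.0]
width: 0.0001
grasp_force: 0.0
```

Call:
send_rows --targets '[[[0, 0, 0.0], [0.04, 0.0, 0.28], 1], [[0, 0, 0.0], [0.07, 0.0, 0.56], 1], [[0, 0, 0.0], [0.11, 0.0, 0.84], 1], [[0, 0.085, 0.0], [-1.83, 0.0, 0.92], 1], [[0, 0.17, 0.0], [-3.75, 0.0, 1.17], 1], [[0, 0.255, 0.0], [-5.64, 0.0, 1.57], 1], [[0, 0.34, 0.0], [-7.49, 0.0, 2.14], 1], [[0, 0.425, 0.0], [-9.29, 0.0, 2.86], 1], [[0, 0.51, 0], [-11.02, 0.0, 3.74], 1], [[0, 0.595, 0], [-12.67, 0.0, 4.75], 1], [[0, 0.68, 0], [-14.23, 0.0, 5.9], 1], [[0, 0.765, 0], [-15.68, 0.0, 7.18], 1], [[0, 0.85, 0], [-17.02, 0.0, 8.58], 1], [[0, 0.85, 0], [-17.02, 0.0, 8.58], 1], [[0, 0.85, 0], [-17.83, 0.0, 7.71], 1], [[0, 0.85, 0], [-18.63, 0.0, 6.83], 1]]'

```text
clock: 13.45
tool_pos: [0.6906, 0.0871, 0.2851]
eef_rot: [[-0.825, -0.012, -0.565], [-0.01, 1.0, -0.007], [0.565, -0.0, -0.825]]
contact_force: [-0.0, 0.1, 1.3]
width: -0.0001
grasp_force: 0.0
```

Run:
```python
from h import *
check()
# over to the right wheel, start of stroke
emit(path([.082,.6,.02,0],[([.082,.3,.05,0],2),([-.082,-.25,.05,0],5),([-.082,-.25,.004,0],3),([-.082,-.25,0,.0045],3)]))
```

```text
t 13.45 dp_mm [0.1 0.  0.4] dR [-0.0001  0.0002  0.    ] F [-0.04  0.06  1.3 ] w -8.381481602950908e-05
[[[-0.0, -0.15, -0.0], [3.93, 0.0, -1.21], 1], [[-0.0, -0.3, -0.0], [8.21, 0.0, -1.76], 1], [[-0.0, -0.41, -0.0], [11.08, -3.28, -0.7], 1], [[-0.0, -0.52, -0.0], [13.81, -6.56, 0.68], 1], [[-0.0, -0.63, -0.0], [16.37, -9.84, 2.34], 1], [[-0.0, -0.74, -0.0], [18.74, -13.12, 4.28], 1], [[-0.0, -0.85, -0.0], [20.88, -16.4, 6.46], 1], [[-0.0, -0.85, -0.0], [19.73, -16.4, 7.47], 1], [[-0.0, -0.85, -0.0], [18.57, -16.4, 8.48], 1], [[-0.0, -0.85, -0.0], [17.42, -16.4, 9.49], 1], [[-0.0, -0.85, -0.0], [17.24, -16.4, 9.71], 1], [[-0.0, -0.85, -0.0], [17.05, -16.4, 9.92], 1], [[-0.0, -0.85, -0.0], [16.87, -16.4, 10.13], 1]]
```

Call:
send_rows --targets '[[[0, -0.15, 0], [3.93, 0.0, -1.21], 1], [[0, -0.3, 0], [8.21, 0.0, -1.76], 1], [[0, -0.41, 0], [11.08, -3.28, -0.7], 1], [[0, -0.52, 0], [13.81, -6.56, 0.68], 1], [[0, -0.63, 0], [16.37, -9.84, 2.34], 1], [[0, -0.74, 0], [18.74, -13.12, 4.28], 1], [[0, -0.85, 0], [20.88, -16.4, 6.46], 1], [[0, -0.85, 0], [20.88, -16.4, 6.46], 1], [[0, -0.85, 0], [19.73, -16.4, 7.47], 1], [[0, -0.85, 0], [18.57, -16.4, 8.48], 1], [[0, -0.85, 0], [17.42, -16.4, 9.49], 1], [[0, -0.85, 0], [17.42, -16.4, 9.49], 1], [[0, -0.85, 0], [17.24, -16.4, 9.71], 1], [[0, -0.85, 0], [17.05, -16.4, 9.92], 1], [[0, -0.85, 0], [16.87, -16.4, 10.13], 1], [[0, -0.85, 0], [16.87, -16.4, 10.13], 1]]'

```text
clock: 15.45
tool_pos: [0.4963, -0.0793, 0.2973]
eef_rot: [[-0.969, -0.013, 0.249], [-0.013, 1.0, 0.003], [-0.249, -0.0, -0.969]]
contact_force: [-2.1, 0.6, 5.9]
width: 0.0002
grasp_force: 3.1
```

Run:
```python
from h import *
from workcell import ctrl
check()
cv2.imwrite("pics/top2.png",cv2.convertScaleAbs(cv2.resize(ctrl.get_image("top")[155:311,260:440],None,fx=3.8,fy=3.8,interpolation=cv2.INTER_CUBIC),alpha=1.6))
emit(path([-.082,-.25,0,.0045],[([-.082,.42,0,.0045],8),([-.082,.42,0,.0045],1),([-.082,.42,.02,.0],2),([-.082,-.25,.02,0],5),([-.082,-.25,.004,0],2),([-.082,-.25,.004,0],1)]))
```

```text
t 15.45 dp_mm [0.1 0.1 0.8] dR [-0.0001 -0.0015 -0.0003] F [-2.08  0.6   5.88] w 0.00017069141750127996
[[[-0.0, 0.083, 0.0], [-1.91, 0.0, 0.08], 1], [[-0.0, 0.167, 0.0], [-3.8, 0.0, 0.32], 1], [[-0.0, 0.251, 0.0], [-5.67, 0.0, 0.72], 1], [[-0.0, 0.335, 0.0], [-7.5, 0.0, 1.27], 1], [[-0.0, 0.418, 0.0], [-9.27, 0.0, 1.97], 1], [[-0.0, 0.502, -0.0], [-10.98, 0.0, 2.82], 1], [[-0.0, 0.586, -0.0], [-12.62, 0.0, 3.81], 1], [[-0.0, 0.67, -0.0], [-14.16, 0.0, 4.93], 1], [[-0.0, 0.67, -0.0], [-14.16, 0.0, 4.93], 1], [[-0.0, 0.67, -0.0], [-14.84, 0.0, 3.92], 1], [[-0.0, 0.67, -0.0], [-15.52, 0.0, 2.92], 1], [[-0.0, 0.536, -0.0], [-12.78, 0.0, 1.04], 1], [[-0.0, 0.402, 0.0], [-9.82, 0.0, -0.46], 1], [[-0.0, 0.268, 0.0], [-6.68, 0.0, -1.55], 1], [[-0.0, 0.134, 0.0], [-3.43, 0.0, -2.21], 1], [[-0.0, -0.0, 0.0], [-0.11, 0.0, -2.43], 1], [[-0.0, -0.0, 0.0], [-0.11, 0.0, -1.63], 1], [[-0.0, -0.0, 0.0], [-0.11, 0.0, -0.83], 1], [[-0.0, -0.0, 0.0], [-0.11, 0.0, -0.83], 1]]
```

View pics/top2.png

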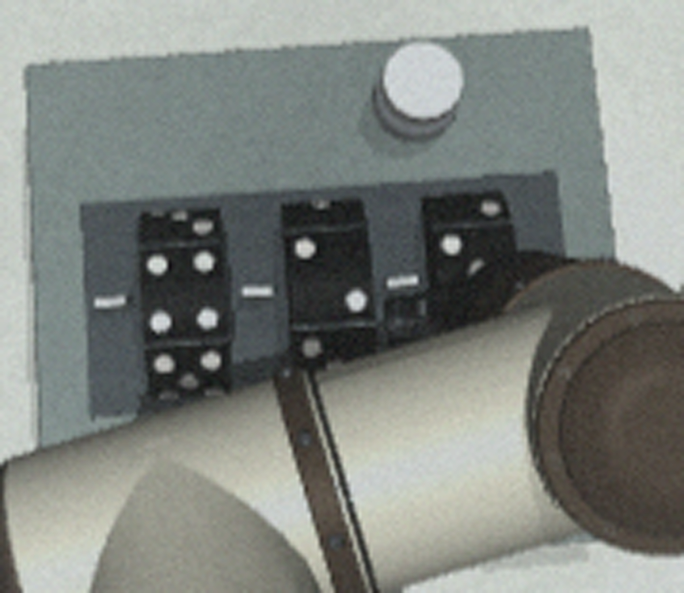

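The left wheel now shows 4 nearly centred, with lines at (182,239) and (186,344). The middle is at 2. Rolling the right wheel next.

Call:
send_rows --targets '[[[0, 0.083, 0.0], [-1.91, 0.0, 0.08], 1], [[0, 0.167, 0.0], [-3.8, 0.0, 0.32], 1], [[0, 0.251, 0.0], [-5.67, 0.0, 0.72], 1], [[0, 0.335, 0.0], [-7.5, 0.0, 1.27], 1], [[0, 0.418, 0.0], [-9.27, 0.0, 1.97], 1], [[0, 0.502, 0], [-10.98, 0.0, 2.82], 1], [[0, 0.586, 0], [-12.62, 0.0, 3.81], 1], [[0, 0.67, 0], [-14.16, 0.0, 4.93], 1], [[0, 0.67, 0], [-14.16, 0.0, 4.93], 1], [[0, 0.67, 0], [-14.84, 0.0, 3.92], 1], [[0, 0.67, 0], [-15.52, 0.0, 2.92], 1], [[0, 0.536, 0], [-12.78, 0.0, 1.04], 1], [[0, 0.402, 0.0], [-9.82, 0.0, -0.46], 1], [[0, 0.268, 0.0], [-6.68, 0.0, -1.55], 1], [[0, 0.134, 0.0], [-3.43, 0.0, -2.21], 1], [[0, 0, 0.0], [-0.11, 0.0, -2.43], 1], [[0, 0, 0.0], [-0.11, 0.0, -1.63], 1], [[0, 0, 0.0], [-0.11, 0.0, -0.83], 1], [[0, 0, 0.0], [-0.11, 0.0, -0.83], 1]]'

```text
clock: 17.88
tool_pos: [0.4964, -0.0793, 0.3045]
eef_rot: [[-0.969, -0.012, 0.247], [-0.012, 1.0, 0.003], [-0.247, -0.001, -0.969]]
contact_force: [0.5, 0.5, 0.4]
width: 0.0001
grasp_force: 0.0
```

Run:
```python
from h import *
from workcell import ctrl
check(); i=ctrl.camera_info("top")
for y,p,a in((.082,(182,239),2.5),(.082,(186,344),3.5)): print(a*np.pi/3+wheel_ang(i,CASE,y,px(p)[0]))
for k in range(1):
  emit(path([-.082,-.25,.004,0],[([-.082,-.25,0,.0045],3),([-.082,.42,0,.0045],8),([-.082,.42,0,.0045],1),([-.082,.42,.02,.0],2)]))
  emit(path([-.082,.42,.02,0],[([-.082,-.25,.02,0],5),([-.082,-.25,.004,0],2),([-.082,-.25,.004,0],1)]))
```

```text
t 17.88 dp_mm [ 1.2  0.1 -0.2] dR [0.0002 0.0003 0.0001] F [0.48 0.46 0.38] w 0.00012574961700526064
3.2159499287645854
3.129569670775202
[[[-0.0, -0.0, 0.0], [0.03, 0.0, 0.28], 1], [[-0.0, -0.0, 0.0], [0.07, 0.0, 0.55], 1], [[-0.0, -0.0, 0.0], [0.11, 0.0, 0.83], 1], [[-0.0, 0.083, 0.0], [-1.8, 0.0, 0.91], 1], [[-0.0, 0.167, 0.0], [-3.69, 0.0, 1.15], 1], [[-0.0, 0.251, 0.0], [-5.56, 0.0, 1.55], 1], [[-0.0, 0.335, 0.0], [-7.39, 0.0, 2.1], 1], [[-0.0, 0.418, 0.0], [-9.16, 0.0, 2.8], 1], [[-0.0, 0.502, -0.0], [-10.87, 0.0, 3.65], 1], [[-0.0, 0.586, -0.0], [-12.51, 0.0, 4.64], 1], [[-0.0, 0.67, -0.0], [-14.05, 0.0, 5.76], 1], [[-0.0, 0.67, -0.0], [-14.05, 0.0, 5.76], 1], [[-0.0, 0.67, -0.0], [-14.73, 0.0, 4.75], 1], [[-0.0, 0.67, -0.0], [-15.41, 0.0, 3.75], 1]]
[[[-0.0, -0.134, -0.0], [3.32, 0.0, 0.23], 1], [[-0.0, -0.268, -0.0], [6.57, 0.0, 0.89], 1], [[-0.0, -0.402, -0.0], [9.71, 0.0, 1.99], 1], [[-0.0, -0.536, -0.0], [12.67, 0.0, 3.49], 1], [[-0.0, -0.67, -0.0], [15.4, 0.0, 5.37], 1], [[-0.0, -0.67, -0.0], [14.9, 0.0, 6.0], 1], [[-0.0, -0.67, -0.0], [14.41, 0.0, 6.63], 1], [[-0.0, -0.67, -0.0], [14.41, 0.0, 6.63], 1]]
```

Call:
send_rows --targets '[[[0, 0, 0.0], [0.03, 0.0, 0.28], 1], [[0, 0, 0.0], [0.07, 0.0, 0.55], 1], [[0, 0, 0.0], [0.11, 0.0, 0.83], 1], [[0, 0.083, 0.0], [-1.8, 0.0, 0.91], 1], [[0, 0.167, 0.0], [-3.69, 0.0, 1.15], 1], [[0, 0.251, 0.0], [-5.56, 0.0, 1.55], 1], [[0, 0.335, 0.0], [-7.39, 0.0, 2.1], 1], [[0, 0.418, 0.0], [-9.16, 0.0, 2.8], 1], [[0, 0.502, 0], [-10.87, 0.0, 3.65], 1], [[0, 0.586, 0], [-12.51, 0.0, 4.64], 1], [[0, 0.67, 0], [-14.05, 0.0, 5.76], 1], [[0, 0.67, 0], [-14.05, 0.0, 5.76], 1], [[0, 0.67, 0], [-14.73, 0.0, 4.75], 1], [[0, 0.67, 0], [-15.41, 0.0, 3.75], 1]]'

```text
clock: 19.62
tool_pos: [0.6535, -0.0774, 0.307]
eef_rot: [[-0.913, -0.012, -0.408], [-0.011, 1.0, -0.005], [0.408, -0.0, -0.913]]
contact_force: [-0.8, -0.8, -0.7]
width: -0.0002
grasp_force: 0.0
```

Call:
send_rows --targets '[[[0, -0.134, 0], [3.32, 0.0, 0.23], 1], [[0, -0.268, 0], [6.57, 0.0, 0.89], 1], [[0, -0.402, 0], [9.71, 0.0, 1.99], 1], [[0, -0.536, 0], [12.67, 0.0, 3.49], 1], [[0, -0.67, 0], [15.4, 0.0, 5.37], 1], [[0, -0.67, 0], [14.9, 0.0, 6.0], 1], [[0, -0.67, 0], [14.41, 0.0, 6.63], 1], [[0, -0.67, 0], [14.41, 0.0, 6.63], 1]]'

```text
clock: 20.62
tool_pos: [0.4963, -0.0792, 0.3045]
eef_rot: [[-0.969, -0.012, 0.247], [-0.012, 1.0, 0.003], [-0.247, -0.0, -0.969]]
contact_force: [0.5, -0.6, 0.3]
width: 0.0
grasp_force: 0.0
```

Call:
send_rows --targets '[[[0, 0, 0.0], [0.03, 0.0, 0.28], 1], [[0, 0, 0.0], [0.07, 0.0, 0.55], 1], [[0, 0, 0.0], [0.11, 0.0, 0.83], 1], [[0, 0.083, 0.0], [-1.8, 0.0, 0.91], 1], [[0, 0.167, 0.0], [-3.69, 0.0, 1.15], 1], [[0, 0.251, 0.0], [-5.56, 0.0, 1.55], 1], [[0, 0.335, 0.0], [-7.39, 0.0, 2.1], 1], [[0, 0.418, 0.0], [-9.16, 0.0, 2.8], 1], [[0, 0.502, 0], [-10.87, 0.0, 3.65], 1], [[0, 0.586, 0], [-12.51, 0.0, 4.64], 1], [[0, 0.67, 0], [-14.05, 0.0, 5.76], 1], [[0, 0.67, 0], [-14.05, 0.0, 5.76], 1], [[0, 0.67, 0], [-14.73, 0.0, 4.75], 1], [[0, 0.67, 0], [-15.41, 0.0, 3.75], 1]]'

```text
clock: 22.38
tool_pos: [0.6535, -0.0774, 0.307]
eef_rot: [[-0.913, -0.012, -0.408], [-0.011, 1.0, -0.005], [0.408, -0.0, -0.913]]
contact_force: [0.5, -0.3, 0.8]
width: 0.0
grasp_force: 0.0
```

Run:
```python
from h import *
sync(); check()
# lift and step far right/away so the top camera sees the lid: pose at y=-.30 upright, then look
emit(path([-.082,.42,.02,0],[([-.082,.3,.07,0],2),([-.20,0,.12,0],4),([-.32,0,.12,0],3),([-.32,0,.12,0],1)]))
```

```text
t 22.38 dp_mm [0. 0. 0.] dR [0. 0. 0.] F [ 0.55 -0.3   0.85] w 1.1490012691631464e-05
[[[-0.0, -0.061, -0.0], [1.6, 0.01, -2.4], 1], [[-0.0, -0.121, -0.0], [3.53, 0.01, -4.74], 1], [[-0.0, -0.196, -0.0], [5.98, -2.94, -5.61], 1], [[-0.0, -0.271, -0.0], [8.58, -5.89, -6.28], 1], [[-0.0, -0.346, -0.0], [11.31, -8.84, -6.72], 1], [[-0.0, -0.421, -0.0], [14.15, -11.79, -6.92], 1], [[-0.0, -0.421, -0.0], [14.15, -15.79, -6.92], 1], [[-0.0, -0.421, -0.0], [14.15, -19.79, -6.92], 1], [[-0.0, -0.421, -0.0], [14.15, -23.79, -6.92], 1], [[-0.0, -0.421, -0.0], [14.15, -23.79, -6.92], 1]]
```

Call:
send_rows --targets '[[[0, -0.061, 0], [1.6, 0.01, -2.4], 1], [[0, -0.121, 0], [3.53, 0.01, -4.74], 1], [[0, -0.196, 0], [5.98, -2.94, -5.61], 1], [[0, -0.271, 0], [8.58, -5.89, -6.28], 1], [[0, -0.346, 0], [11.31, -8.84, -6.72], 1], [[0, -0.421, 0], [14.15, -11.79, -6.92], 1], [[0, -0.421, 0], [14.15, -15.79, -6.92], 1], [[0, -0.421, 0], [14.15, -19.79, -6.92], 1], [[0, -0.421, 0], [14.15, -23.79, -6.92], 1], [[0, -0.421, 0], [14.15, -23.79, -6.92], 1]]'

```text
clock: 23.62
tool_pos: [0.5549, -0.3187, 0.4275]
eef_rot: [[-1.0, -0.009, 0.001], [-0.009, 1.0, -0.0], [-0.001, -0.0, -1.0]]
contact_force: [-0.2, -1.2, 0.0]
width: -0.0002
grasp_force: 0.0
```

Run:
```python
from h import *
from workcell import ctrl
check()
a=np.mean([ctrl.get_image("top")[200:265,280:416] for _ in range(4)],0).astype(np.uint8)
cv2.imwrite("pics/top3.png",cv2.convertScaleAbs(cv2.resize(a,None,fx=5.8,fy=5.8,interpolation=cv2.INTER_CUBIC),alpha=1.7))
```

```text
t 23.62 dp_mm [-0.6 -2.2 -0.5] dR [ 0.0001 -0.0003  0.0036] F [-0.2  -1.23  0.05] w -0.00021176701529475924
```

View pics/top3.png

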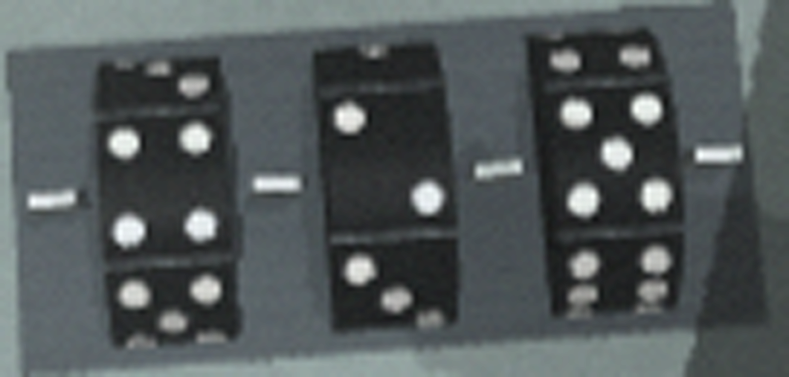

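Run:
```python
from h import *
from workcell import ctrl
i=ctrl.camera_info("top")
A=lambda y,u,v:wheel_ang(i,CASE,y,px((u,v),5.8,(280,200))[0])
for n,y,l,d,t in(("L",.082,[(164,110),(170,265)],[(159,140),(164,228)],3.142),("M",0,[(378,89),(393,237)],[(388,118-3),(388,198+3)],1.047),("R",-.082,[(604,84),(615,234)],[(612,109),(620,200)],4.189)):
    a=[A(y,*p) for p in l]; b=[A(y,*p) for p in d]; print(n,"lines",np.round(a,3),"mean",round(np.mean(a),3),"dots",np.round(b,3),round(np.mean(b),3))
print("R mid dot",A(-.082,617,154))
P=px([(50,200),(277,184),(498,168),(718,154)],5.8,(280,200)); print((P-proj(i,C2W(CASE,[[0,y,.116] for y in(.123,.041,-.041,-.123)]))).round(2))
```

```text
L lines [ 0.544 -0.541] mean 0.002 dots [ 0.305 -0.287] 0.009
M lines [ 0.598 -0.453] mean 0.073 dots [ 0.378 -0.211] 0.084
R lines [ 0.507 -0.541] mean -0.017 dots [ 0.308 -0.307] 0.001
R mid dot -0.004230593440726076
[[-0.57  0.21]
 [ 0.21  0.07]
 [ 0.06 -0.08]
 [-0.15  0.1 ]]
```

Left and right are within 1°. The middle is about +0.075 rad off, so I'll correct it with a short stroke over the top.

Run:
```python
from h import *
sync()
emit(path([-.32,0,.12,0],[([0,.04,.08,0],7),([0,.04,.004,0],4),([0,.04,.004,0],2),([0,.04,0,.0045],3),([0,-.036,0,.0045],2),([0,-.036,0,.0045],1)]))
emit(path([0,-.036,0,.0045],[([0,-.036,.06,0],4)]))
```

```text
[[[-0.0, 0.007, 0.001], [-0.19, 4.48, 0.57], 1], [[-0.0, 0.013, 0.001], [-0.39, 9.06, 1.14], 1], [[-0.0, 0.018, 0.001], [-0.57, 13.63, 1.71], 1], [[-0.0, 0.024, 0.001], [-0.75, 18.2, 2.29], 1], [[-0.0, 0.03, 0.001], [-0.92, 22.77, 2.86], 1], [[-0.0, 0.035, 0.001], [-1.09, 27.34, 3.44], 1], [[-0.0, 0.041, 0.001], [-1.25, 31.91, 4.01], 1], [[-0.0, 0.041, 0.001], [-1.17, 31.91, 5.91], 1], [[-0.0, 0.041, 0.001], [-1.09, 31.91, 7.81], 1], [[-0.0, 0.041, 0.001], [-1.01, 31.91, 9.71], 1], [[-0.0, 0.041, 0.001], [-0.93, 31.92, 11.61], 1], [[-0.0, 0.041, 0.001], [-0.93, 31.92, 11.61], 1], [[-0.0, 0.041, 0.001], [-0.93, 31.92, 11.61], 1], [[-0.0, 0.041, 0.001], [-0.93, 31.92, 11.89], 1], [[-0.0, 0.041, 0.001], [-0.92, 31.92, 12.17], 1], [[-0.0, 0.041, 0.001], [-0.92, 31.92, 12.46], 1], [[-0.0, 0.003, 0.001], [-0.05, 31.92, 12.44], 1], [[-0.0, -0.035, 0.001], [0.82, 31.92, 12.45], 1], [[-0.0, -0.035, 0.001], [0.82, 31.92, 12.45], 1]]
[[[-0.0, 0.0, -0.0], [-0.01, -0.0, -1.61], 1], [[-0.0, 0.0, -0.0], [-0.01, -0.0, -3.22], 1], [[-0.0, 0.0, -0.0], [-0.02, -0.0, -4.84], 1], [[-0.0, 0.0, -0.0], [-0.02, -0.0, -6.45], 1]]
```

Call:
send_rows --targets '[[[0, 0.007, 0.001], [-0.19, 4.48, 0.57], 1], [[0, 0.013, 0.001], [-0.39, 9.06, 1.14], 1], [[0, 0.018, 0.001], [-0.57, 13.63, 1.71], 1], [[0, 0.024, 0.001], [-0.75, 18.2, 2.29], 1], [[0, 0.03, 0.001], [-0.92, 22.77, 2.86], 1], [[0, 0.035, 0.001], [-1.09, 27.34, 3.44], 1], [[0, 0.041, 0.001], [-1.25, 31.91, 4.01], 1], [[0, 0.041, 0.001], [-1.17, 31.91, 5.91], 1], [[0, 0.041, 0.001], [-1.09, 31.91, 7.81], 1], [[0, 0.041, 0.001], [-1.01, 31.91, 9.71], 1], [[0, 0.041, 0.001], [-0.93, 31.92, 11.61], 1], [[0, 0.041, 0.001], [-0.93, 31.92, 11.61], 1], [[0, 0.041, 0.001], [-0.93, 31.92, 11.61], 1], [[0, 0.041, 0.001], [-0.93, 31.92, 11.89], 1], [[0, 0.041, 0.001], [-0.92, 31.92, 12.17], 1], [[0, 0.041, 0.001], [-0.92, 31.92, 12.46], 1], [[0, 0.003, 0.001], [-0.05, 31.92, 12.44], 1], [[0, -0.035, 0.001], [0.82, 31.92, 12.45], 1], [[0, -0.035, 0.001], [0.82, 31.92, 12.45], 1]]'

```text
clock: 26.2
tool_pos: [0.5441, 0.0027, 0.3047]
eef_rot: [[-0.999, -0.013, 0.041], [-0.013, 1.0, 0.001], [-0.041, 0.0, -0.999]]
contact_force: [1.3, 0.5, 5.4]
width: 0.0002
grasp_force: 2.6
```

Call:
send_rows --targets '[[[0, 0, 0], [0, 0, -1.6], 1], [[0, 0, 0], [0, 0, -3.2], 1], [[0, 0, 0], [0, 0, -4.8], 1], [[0, 0, 0], [0, 0, -6.45], 1], [[0, 0, 0], [0, 0, -6.45], 1]]'

```text
clock: 26.82
tool_pos: [0.5414, 0.0025, 0.3683]
eef_rot: [[-0.999, -0.011, 0.038], [-0.011, 1.0, 0.001], [-0.038, 0.0, -0.999]]
contact_force: [-0.5, -0.6, -0.6]
width: -0.0005
grasp_force: 0.0
```

```bash
cat >> h.py <<'E'
def lp(x,y,z): # upright tool, tip at case-frame x,y,z
    return pose([0,0,0,0])[0],C2W(CASE,[x,y,z+TIP])[0]
def seq(ps): # ps: list of (x,y,z,n) ; linear from current cmd
    R,p=load(); o=[]
    for x,y,z,n in ps:
        q=lp(x,y,z); o+=[(q[0],p+(q[1]-p)*k/n) for k in range(1,n+1)]; p=q[1]
    return o
E
python3 - <<'E'
from h import *
check(); sync()
emit(seq([(-.103,.065,.19,4),(-.103,.065,.15,2),(-.103,.065,.15,1)]))
E
```

```text
t 26.82 dp_mm [ 0.3 -0.9  0.5] dR [-0.0005 -0.0022  0.0009] F [-0.5  -0.57 -0.57] w -0.00046699130532371335
[[[0.0, 0.038, -0.001], [2.33, 1.64, 0.04], 1], [[0.0, 0.038, -0.001], [4.66, 3.28, 0.09], 1], [[0.0, 0.038, -0.001], [6.99, 4.93, 0.13], 1], [[0.0, 0.038, -0.001], [9.31, 6.57, 0.18], 1], [[0.0, 0.038, -0.001], [9.39, 6.57, 2.18], 1], [[0.0, 0.038, -0.001], [9.47, 6.57, 4.17], 1], [[0.0, 0.038, -0.001], [9.47, 6.57, 4.17], 1]]
```

Call:
send_rows --targets '[[[0.0, 0.038, -0.001], [2.33, 1.64, 0.04], 1], [[0.0, 0.038, -0.001], [4.66, 3.28, 0.09], 1], [[0.0, 0.038, -0.001], [6.99, 4.93, 0.13], 1], [[0.0, 0.038, -0.001], [9.31, 6.57, 0.18], 1], [[0.0, 0.038, -0.001], [9.39, 6.57, 2.18], 1], [[0.0, 0.038, -0.001], [9.47, 6.57, 4.17], 1], [[0.0, 0.038, -0.001], [9.47, 6.57, 4.17], 1]]'

```text
clock: 27.7
tool_pos: [0.4466, 0.0668, 0.3204]
eef_rot: [[-1.0, -0.012, -0.007], [-0.012, 1.0, -0.003], [0.007, -0.002, -1.0]]
contact_force: [-0.5, -0.3, -0.3]
width: 0.0003
grasp_force: 0.0
```

Run:
```python
from h import *
from workcell import ctrl
check()
a=np.mean([ctrl.get_image("top")[200:300,280:416] for _ in range(4)],0).astype(np.uint8)
cv2.imwrite("pics/top4.png",cv2.convertScaleAbs(cv2.resize(a,None,fx=5.8,fy=5.8,interpolation=cv2.INTER_CUBIC),alpha=1.7))
```

```text
t 27.7 dp_mm [-1.  -0.3 -2.7] dR [0.0028 0.0072 0.0001] F [-0.48 -0.27 -0.26] w 0.000306077882114007
```

View pics/top4.png

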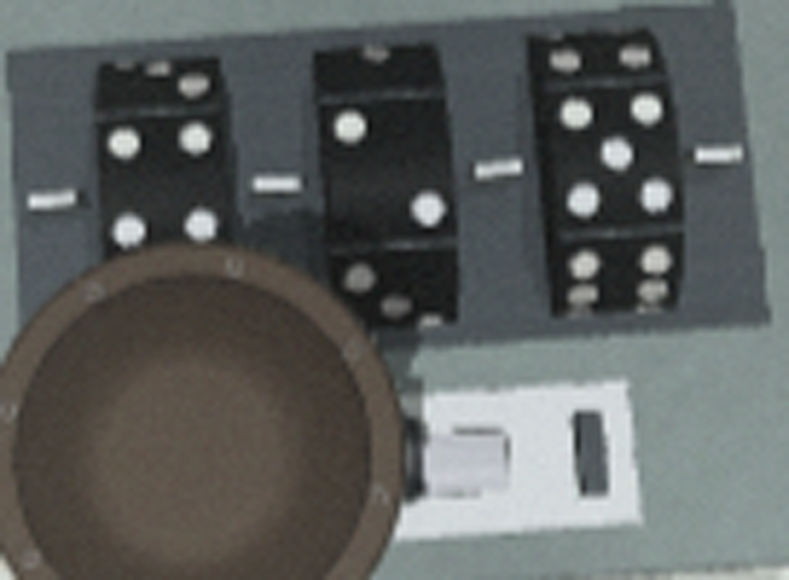

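The middle wheel now has lines at (378,97) and (393,246), about 0.01 rad off. The code reads 4-2-5 with all three within about 1°. Next is the latch.

Run:
```python
from h import *
emit(seq([(-.103,.065,.15,1),(-.103,.065,.11,3),(-.103,.065,.11,1),(-.103,.012,.11,8),(-.103,.012,.11,1)]))
```

```text
[[[0.0, 0.0, -0.0], [-0.0, -0.0, 0.0], 1], [[0.0, 0.0, -0.0], [-0.0, -0.0, 1.34], 1], [[0.0, 0.0, -0.0], [-0.0, -0.0, 2.67], 1], [[0.0, 0.0, -0.0], [-0.0, -0.0, 4.0], 1], [[0.0, 0.0, -0.0], [-0.0, -0.0, 4.0], 1], [[0.0, 0.0, -0.0], [-0.0, -0.67, 4.0], 1], [[0.0, 0.0, -0.0], [-0.0, -1.33, 4.0], 1], [[0.0, 0.0, -0.0], [-0.0, -1.99, 4.0], 1], [[0.0, 0.0, -0.0], [-0.0, -2.65, 4.0], 1], [[0.0, 0.0, -0.0], [-0.0, -3.32, 4.0], 1], [[0.0, 0.0, -0.0], [-0.0, -3.98, 4.0], 1], [[0.0, 0.0, -0.0], [-0.0, -4.64, 4.0], 1], [[0.0, 0.0, -0.0], [-0.0, -5.3, 4.0], 1], [[0.0, 0.0, -0.0], [-0.0, -5.3, 4.0], 1]]
```

Call:
send_rows --targets '[[[0, 0, 0], [0, 0, 0], 1], [[0, 0, 0], [0, 0, 1.34], 1], [[0, 0, 0], [0, 0, 2.67], 1], [[0, 0, 0], [0, 0, 4.0], 1], [[0, 0, 0], [0, 0, 4.0], 1], [[0, 0, 0], [0, -0.67, 4.0], 1], [[0, 0, 0], [0, -1.33, 4.0], 1], [[0, 0, 0], [0, -1.99, 4.0], 1], [[0, 0, 0], [0, -2.65, 4.0], 1], [[0, 0, 0], [0, -3.32, 4.0], 1], [[0, 0, 0], [0, -3.98, 4.0], 1], [[0, 0, 0], [0, -4.64, 4.0], 1], [[0, 0, 0], [0, -5.3, 4.0], 1], [[0, 0, 0], [0, -5.3, 4.0], 1]]'

```text
clock: 29.65
tool_pos: [0.4479, 0.0135, 0.2822]
eef_rot: [[-1.0, -0.012, -0.003], [-0.012, 1.0, -0.001], [0.003, -0.001, -1.0]]
contact_force: [0.3, 0.3, 1.0]
width: 0.0001
grasp_force: 0.0
```

Call:
send_rows --targets '[[[0, 0, 0], [0, -0.3, 0], 1], [[0, 0, 0], [0, -0.6, 0], 1], [[0, 0, 0], [0, -0.9, 0], 1], [[0, 0, 0], [0, -0.9, 0], 1]]'

```text
clock: 30.15
tool_pos: [0.448, 0.0049, 0.2822]
eef_rot: [[-1.0, -0.012, -0.003], [-0.012, 1.0, -0.001], [0.003, -0.001, -1.0]]
contact_force: [0.5, 0.8, -0.4]
width: -0.0004
grasp_force: 0.5
```

Call:
send_rows --targets '[[[0, 0, 0], [0, -0.3, 0], 1], [[0, 0, 0], [0, -0.6, 0], 1]]'

```text
clock: 30.4
tool_pos: [0.448, 0.0015, 0.2823]
eef_rot: [[-1.0, -0.01, -0.0], [-0.01, 1.0, 0.007], [0.0, 0.007, -1.0]]
contact_force: [-8.6, 32.6, 4.5]
width: -0.0001
grasp_force: 16.1
```

Run:
```python
from workcell import ctrl
import cv2
cv2.imwrite("pics/s5.png",cv2.resize(ctrl.get_image("side")[140:260,300:470],None,fx=4,fy=4,interpolation=cv2.INTER_CUBIC))
```

```text
(no output)
```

View pics/s5.png

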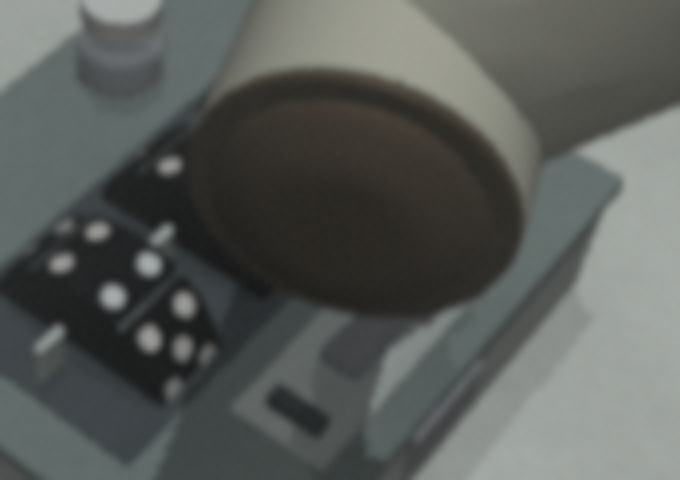

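At 33 N and y ≈ 0.0015 the bolt is against its stop. The arm hides the tab in the side view. Backing off and lifting clear.

Call:
send_rows --targets '[[[0, 0, 0], [0, 1.0, 0], 1], [[0, 0, 0], [0, 2.5, 0], 1], [[0, 0, 0], [0, 2.5, 0], 1], [[0, 0, 0], [0, 2.5, -4], 1], [[0, 0, 0], [0, 2.5, -9], 1], [[0, 0, 0], [0, 7, -12], 1], [[0, 0, 0], [0, 12, -12], 1], [[0, 0, 0], [0, 17, -12], 1], [[0, 0, 0], [0, 22, -12], 1], [[0, 0, 0], [0, 22, -12], 1], [[0, 0, 0], [0, 22, -12], 1]]'

```text
clock: 31.82
tool_pos: [0.4455, 0.2188, 0.4018]
eef_rot: [[-1.0, -0.013, -0.003], [-0.013, 1.0, -0.002], [0.003, -0.002, -1.0]]
contact_force: [0.3, -0.6, -0.9]
width: 0.0001
grasp_force: 0.0
```

Run:
```python
from workcell import ctrl
import cv2,numpy as np
a=np.mean([ctrl.get_image("top")[155:311,230:470] for _ in range(4)],0).astype(np.uint8)
cv2.imwrite("pics/top6.png",cv2.convertScaleAbs(cv2.resize(a,None,fx=3.3,fy=3.3,interpolation=cv2.INTER_CUBIC),alpha=1.7))
```

```text
(no output)
```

View pics/top6.png

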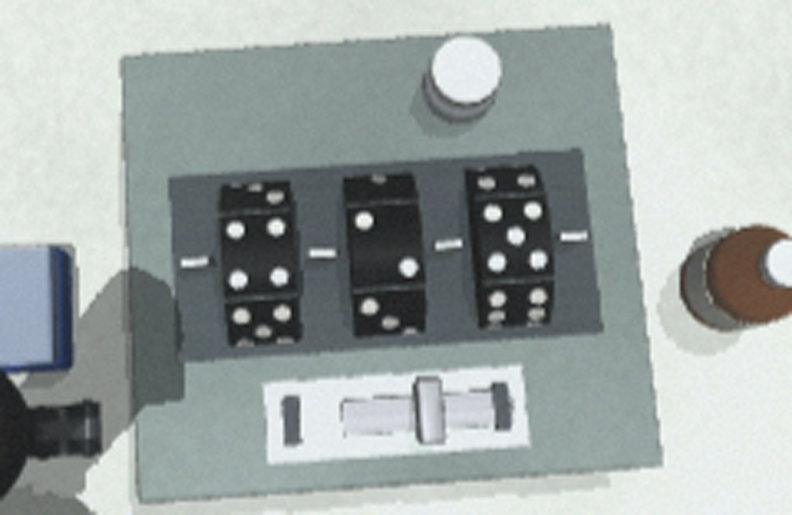

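The code reads 4-2-5. The tab at (429,410) has moved about 40 mm to its stop, and the jar, bottle and box are where they stood. Handing in.

```bash
python3 -c "
from workcell import ctrl
print(ctrl.hand_in())"
```

```text
the job is handed in; nothing more can be done
None
```

The case is unlocked and handed in at about 32 s: the wheels read 4-2-5 (each within about 1° by camera), and the latch went to its stop after the code was set. The push peaked at about 33 N at the stop, and the tip box, bottle and jar were not moved.

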